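# Close the gear housing and hold its splined key home

### The job

Set the loose round cover on the rim of the open gear housing so that it sits seated and level, and let go of it. Then take the T-key from its wooden block, put its splined end into the sleeve that stands up through the cover's collar, turn it until the splines mesh, slide it fully home against the spring in the sleeve, and keep pressing: finish while still gripping the key and holding it fully down. Leave the other things on the table where they are.

Things in the scene. Friction and masses are not known exactly. Their poses are not given: they have to be found in the camera images.
- rim (a point): Centre of the housing's top rim, z up. The housing is a grey round open pot bolted to the table, 116 mm outside, 106 mm bore, rim 45 mm above the table; a steel sleeve stands in its middle. It does not move during a run; its place and turn differ from run to run.
- socket (a point): Mouth centre of the steel sleeve, 77 mm above the table; x and y along its slots, z up. The sleeve is 31 mm across flats, 35 mm over its corners. Its bore is a cross of four slots, 9.4 mm wide, reaching 12.2 mm from the axis. A brake holds it (about 0.5 N m to turn it); its turn differs from run to run.
- plunger (a joint): Spring plunger in the sleeve's bore: 0 at rest, grows (m) as it is pressed down, 0.008 with the key fully home. At rest its top is 18 mm below the mouth. It pushes up with about 4 N at rest, 9 N at 0.008, and lifts the key again if that is let go.
- cover_collar (a point): Half-way up the collar of the loose aluminium cover, on its axis (z), 24 mm above its underside. Disc 120 mm across, 6 mm thick; on it the collar to grip: 52 mm outside, 22 mm high, 44 mm bore right through; under it a spigot ring 97 mm across, tapering to 92, 6 mm deep. Lies spigot down, 0.22 kg. Seated: this point 18 mm above the rim, sleeve mouth 4 mm above the collar's top.
- key_bar (a point): Centre of the cross bar (70 x 16 x 16 mm) of the steel T-key, x along the bar, z up the stem; grip across the 16 mm. Below it: stem 13 mm thick to 37 mm, flange 34 mm across to 42 mm, splines to 62 mm, round nose 10 mm thick to 68 mm. Stands upright in the block, flange on its top; 0.15 kg. Fully home, the flange is on the sleeve's mouth and this point 42 mm above the mouth.
- key_spline_end (a point): Point on the key's axis at the lower end of its four splines, 62 mm below the bar's centre; x along the bar, z up. The splines form a cross, 22 mm over all and 20 mm long, each 7 mm wide, along and across the bar: any quarter turn fits.
- holder: Wooden block 64 x 64 x 42 mm that the key stands in (28 mm round hole, 34 mm deep), fixed to the table; origin at the centre of its underside. The block and the cover may be on either side of the housing.
- tape_measure: Bystander, leave alone: yellow pocket tape measure, 65x89x34 mm; origin at the centre of its underside.
- pliers: Bystander, leave alone: pliers with red handles, 54x173x13 mm; origin at the centre of its underside.
- pen: Bystander, leave alone: white and black marker pen, 17x135x16 mm; origin at the centre of its underside.
- parcel_tape: Bystander, leave alone: brown roll of parcel tape, 85 mm across, 49 mm high; origin at the centre of its underside.
Things that resemble listed ones, but are neither listed nor needed, are in the scene too. What is shaped like the part that bears cover_collar but black or green is not meant.

How it is judged:
By the outcome, as a careful person would: the job done as asked, in the order asked, and still so for the second after the job is handed in, while the arm keeps its last pose, push and grip.
It also fails if it takes over 61 s, if anything falls off the work surface, if the arm or the gripper's body presses on something with over 40 N, if the wrist force passes 120 N, or if a joint passes its speed limit or range.

### The arm

A 6-joint arm with a two-finger parallel gripper is mounted at the origin on a cart in front of the work surface, level with it; the furniture and walls round the work are solid. World frame = base frame: x ahead of the robot, y to its left, z up, the work surface at z = 0. Lengths are in m, angles in rad, forces in N, time in s.
With the tool pointing down it reaches from about 0.3 to 0.775 m from the base axis. Payload 14.6 kg.
Tool frame: the origin (TCP) lies on the centre line of the jaws, within the pads' length; the fingertips stand ctrl.tcp_to_tips ahead of it and the grasp point (between the pads) lies 2 mm behind it (ctrl.tcp_to_tips is the distance from the TCP to the fingertips, in m); z points along the fingers, y is the line along which they close (so a half turn about z gives the same grasp; the last joint's range is limited). The gripper opens to 94 mm and grips with 3 to 60 N. Pads are 16 mm wide; open, the fingers measure 119 mm over their backs; the gripper's body (75 mm by 177 mm) begins 78 mm behind the grasp point.
Start: joints at [1.061, 0.3, 1.521, -0, 1.321, -0.067], TCP at [0.236, 0.497, 0.189] pointing down, gripper open.
Joint ranges: [-3.03, 3.03], [-0.79, 2.21], [0.23, 2.52], [-1.04, 4.18], [0, 3.07], [-2.55, 2.55]. Speed limits (rad/s): [2.22, 2.22, 2.57, 3.14, 3.14, 3.14].

### API

Orientations are given as [roll, pitch, yaw] about the fixed x, y, z axes, in that order (R = Rz(yaw) Ry(pitch) Rx(roll)).
In Python, from station import telemetry, viewer, hand_in, ctrl gives the robot as it stands.
- The arm moves only by the tool step_arm, never from a script. Its argument "plan" is a list of rows, each an object of numbers: "dx", "dy", "dz": the shift along the tool's x, y, z scaled (see below); "rx", "ry", "rz": the turn, a rotation vector about the tool's x, y, z scaled (see below); "claw": the closure, from 0 (fully open) to 1 (shut). In form: [{"dx": .., "dy": .., "dz": .., "rx": .., "ry": .., "rz": .., "claw": ..}, ...]. A call has 1 to 10 rows; each row shifts and turns the commanded pose from where the row before left it, along the tool's axes as they then stand; what a row does not reach is not made up. The controller multiplies each number of a shift by 0.1 m and each number of a turn by 90 degrees. A row lasts 1/10 s, in which the tool goes at most 50 mm and 8.59 degrees, less where a joint would pass 70% of its speed; a pose out of reach is approached as far as the arm can. A call with a number of a shift or a turn outside -1 to 1 is refused whole. A call with a gripper value outside its range is refused whole. The fingers move at their own pace and stop on an object; "grip_force" is the grip in N (left out, the last holds). Time passes only in rows, so rows that do not move let the fingers close. It gives the time, the measured TCP pose, the force, the opening and the grip force at its end, in the units of the state.
- telemetry.get_obs(): the state, without advancing time (a new reading comes with each control period).
- viewer.camera(name): name is "scene" or "top" or "wrist"; returns a dict with "img" (420x560x3 uint8, red, green, blue), "z_map" (420x560 float32, m along the optical axis (not along the pixel's ray), 0 where there is no reading), "fx", "fy", "cx", "cy" (pixels), "R" (3x3) and "t" (3): a world point X has camera coordinates R X + t; the wrist camera has in their place "tool_from_camera" (4x4, takes a point from camera to tool coordinates, whose origin is the TCP and whose axes are the flange's). Camera axes: x right, y down, z forward; pixel columns grow to the right and rows downward; lengths in m; the calibration is good to about 2 mm. The wrist camera is an equidistant fisheye: a pixel r from the principal point sees the ray r / f radians off the axis. A picture is of the moment at which its call begins: read the wrist's pose just before it.
- hand_in(): hands the job in; it is judged then, once.
Trained networks look in a picture, given as the dict that the camera call returned (one of the last four; its "shot" number tells which), for a name from the list of things; names that differ only in an ending like _2 or _b are one class to them, and where a whole thing is asked for, a point or a joint stands for the part that bears it (a point fixed in the world has none). Each returns a list of dicts, best first, with "score" (0 to 1); they miss things now and then, are a little off and sometimes report something else, mostly with a low value. They report only what shows in the picture. A call takes as long as a camera call. They do not tell look-alikes from the thing itself.
- viewer.recognise(target, picture): "rect" ([left, top, right, bottom] in pixels, round what is visible of it).
The state is a dict: "time_s": time; "qpos": joint angles; "joint_vel": joint speeds; "tau": joint torques, N m; "ee_pos": TCP position; "eef_rot": TCP orientation; "force": force on the tool from outside, world axes, zero at the start; "moment": the same for the moment, N m; "grip_width": finger opening in m; "grip_force": force on a finger pad.
Only numpy, scipy, OpenCV 4.12 (cv2) and the standard library are available. Lean on these libraries where they do the work, as an engineer would, in place of code of your own. Each camera call takes 0.05 s, during which the arm holds its last target. There are 200 camera calls.

## Working session

There is one attempt and no reset: what is moved stays moved. The work goes in short steps, Python scripts to look and compute and a tool call to move; the robot and the scene stay as the last step left them, time stands still between calls to the robot, and variables do not carry over. Pictures are saved under pics/ and viewed, at most 10 in all, crops included, and the job is handed in when it is done.

Besides the shell and the picture viewer there is one more tool, called by a JSON object that holds its "op" and its "data", one argument or row to a line. step_arm: Moves the arm, as the interface text tells. Shifts and turns lie within -1 to 1; 1 stands for 0.1 m of shift or 90 degrees of turn. Its arguments: {"type":"object","properties":{"plan":{"type":"array"},"grip_force":{"type":"number"}},"required":["plan"]}

```bash
ls; mkdir -p pics; cat > h.py <<'E'
import numpy as np, cv2
from station import telemetry, viewer, hand_in, ctrl
def save(n,img): cv2.imwrite(f'pics/{n}.png',cv2.cvtColor(img,cv2.COLOR_RGB2BGR))
def cloud(d):
    z=d['z_map'].astype(float); v,u=np.indices(z.shape)
    c=np.stack([(u-d['cx'])/d['fx']*z,(v-d['cy'])/d['fy']*z,z],-1)
    P=(c-d['t'])@d['R']; P[z==0]=np.nan; return P
E
python3 - <<'E'
from h import *
o=telemetry.get_obs(); print(o, ctrl.tcp_to_tips)
for n in('top','scene'):
    d=viewer.camera(n); save(n,d['img']); np.savez(n,**{k:v for k,v in d.items()})
    for t in('cover_collar','key_bar','rim','holder','socket','pliers','tape_measure','pen','parcel_tape'):
        try: print(n,t,[(np.round(r['rect']).astype(int).tolist(),round(r['score'],2)) for r in viewer.recognise(t,d)][:4])
        except Exception as e: print(t,e)
print(telemetry.get_obs()['time_s'])
E
```

```text
pics
{'time_s': 0.0, 'qpos': array([ 1.06139578e+00,  3.00476729e-01,  1.52158815e+00, -6.34491908e-06,
        1.32067489e+00, -6.65879997e-02]), 'joint_vel': array([0.00075473, 0.00141504, 0.00052261, 0.00021405, 0.00056175,
       0.0022433 ]), 'tau': array([ 1.96123809e-03, -5.31824005e+01, -3.52729332e+01,  7.09006819e-02,
        2.45218672e-02, -9.87109547e-05]), 'ee_pos': array([0.23552753, 0.49670973, 0.18838026]), 'eef_rot': array([-3.14044767e+00, -7.01959038e-05,  2.69878164e+00]), 'force': array([ 0.06640196, -0.02054674, -0.31088601]), 'moment': array([-0.00865185, -0.01006345,  0.0050406 ]), 'grip_force': 0.0, 'grip_width': 0.09377463046674389} 0.017
top cover_collar [([112, 225, 154, 270], 0.9), ([115, 162, 156, 204], 0.74), ([336, 176, 384, 180], 0.71), ([184, 168, 221, 211], 0.55)]
top key_bar [([413, 201, 436, 218], 0.77)]
top rim [([291, 174, 339, 224], 0.65)]
top holder [([402, 200, 429, 224], 0.94)]
top socket [([299, 186, 330, 214], 0.75), ([402, 199, 429, 224], 0.69)]
top pliers [([229, 162, 282, 178], 0.86)]
top tape_measure [([277, 225, 315, 256], 0.72), ([413, 203, 437, 217], 0.54)]
top pen [([335, 174, 384, 181], 0.64)]
top parcel_tape [([326, 225, 356, 255], 0.58)]
scene cover_collar [([157, 169, 191, 191], 0.95), ([206, 154, 240, 175], 0.72), ([228, 179, 265, 204], 0.68), ([366, 281, 379, 308], 0.41)]
scene key_bar [([365, 284, 381, 309], 0.75)]
scene rim [([280, 223, 327, 266], 0.94), ([276, 257, 308, 294], 0.69)]
scene holder [([349, 294, 386, 334], 0.81), ([290, 224, 322, 249], 0.18)]
scene socket [([290, 223, 325, 248], 0.83)]
scene pliers [([275, 192, 312, 223], 0.73)]
scene tape_measure [([242, 235, 274, 263], 0.59)]
scene pen [([337, 248, 372, 278], 0.76)]
scene parcel_tape [([274, 257, 308, 294], 0.85)]
1.0
```

View pics/top.png

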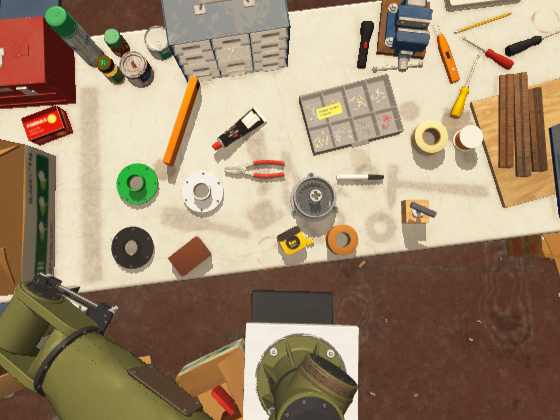

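View pics/scene.png

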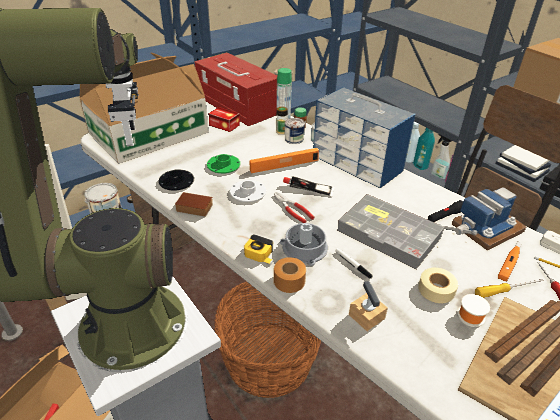

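Top view: the candidates for the cover are black (132,247), green (137,183) and bare aluminium (203,192). By the description I choose the aluminium one. The housing is at (314,197), with the key in its block at (417,211). The scene view agrees: cover (246,190), housing (306,242), key (372,294).

```bash
cat > m.py <<'E'
from h import *
for n in('top','scene'):
    d=dict(np.load(n+'.npz')); P=cloud(d); im=d['img']
    def reg(name,box,z0,z1):
        u0,v0,u1,v1=box; Q=P[v0:v1,u0:u1].reshape(-1,3); Q=Q[(Q[:,2]>z0)&(Q[:,2]<z1)]
        if len(Q)<5: print(n,name,len(Q)); return
        (c,s,a)=cv2.minAreaRect(Q[:,:2].astype(np.float32)*1000)
        print(n,name,len(Q),'rect c',np.round(c),'s',np.round(s),'a',round(a),'zmed',np.median(Q[:,2]).round(4))
    if n=='top':
        reg('disc',(175,162,230,220),.006,.02); reg('collar',(175,162,230,220),.025,.045)
        reg('rim',(285,168,345,230),.035,.055); reg('sleeve',(285,168,345,230),.065,.09)
        reg('key',(395,190,445,235),.06,.12); reg('block',(395,190,445,235),.03,.05)
    else:
        reg('disc',(222,172,270,208),.006,.02); reg('collar',(222,172,270,208),.025,.045)
        reg('rim',(275,215,332,275),.035,.055); reg('sleeve',(275,215,332,275),.065,.09)
        reg('key',(345,270,395,340),.06,.12); reg('block',(345,270,395,340),.03,.05)
im=np.load('top.npz')['img']; A=cv2.resize(im[160:230,170:240],(395,395),interpolation=2); B=cv2.resize(im[165:235,280:350],(395,395),interpolation=2)
im=np.load('top.npz')['img'];C=cv2.resize(im[180:240,390:450],(395,395),interpolation=2)
save('crop',np.hstack([A,B])[:, :790])
E
python3 m.py
```

```text
top disc 1134 rect c [522. 294.] s [152. 159.] a 89 zmed 0.0124
top collar 94 rect c [519. 293.] s [50. 49.] a 90 zmed 0.034
top rim 342 rect c [492. -37.] s [148. 140.] a 1 zmed 0.0456
top sleeve 77 rect c [507. -25.] s [30. 30.] a 1 zmed 0.0776
top key 184 rect c [ 476. -310.] s [70. 17.] a 66 zmed 0.0922
top block 408 rect c [ 476. -310.] s [62. 65.] a 1 zmed 0.0428
scene disc 510 rect c [536. 317.] s [210. 136.] a 71 zmed 0.0128
scene collar 96 rect c [521. 296.] s [58. 50.] a 41 zmed 0.0316
scene rim 766 rect c [467. -60.] s [232. 114.] a 41 zmed 0.0466
scene sleeve 108 rect c [509. -24.] s [35. 34.] a 8 zmed 0.0742
scene key 222 rect c [ 477. -309.] s [72. 18.] a 67 zmed 0.091
scene block 529 rect c [ 478. -308.] s [67. 68.] a 2 zmed 0.0423
```

View pics/crop.png

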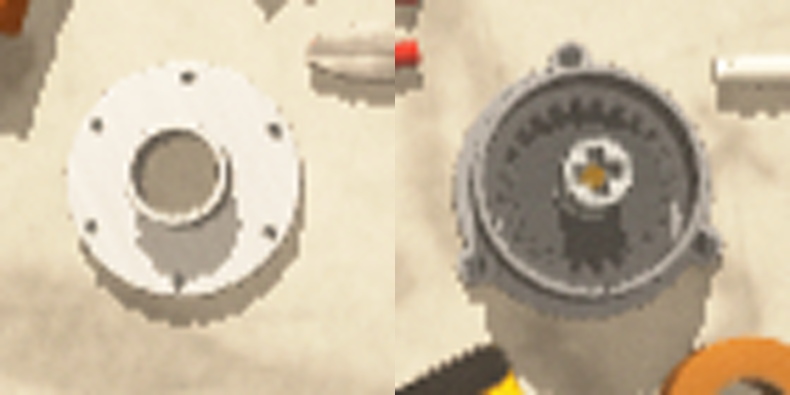

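The crop shows the aluminium cover with its open collar, and the housing with the cross-slotted sleeve, so the choice holds. The heights check out at 12, 34, 45, 77 and 92 mm. Moving above the cover.

{"op": "step_arm", "data": {
  "plan": [
    {"dx": -0.2, "dy": -0.03},
    {"dx": -0.4, "dy": -0.07},
    {"dx": -0.4, "dy": -0.07},
    {"dx": -0.4, "dy": -0.07},
    {"dx": -0.4, "dy": -0.07},
    {"dx": -0.4, "dy": -0.08},
    {"dx": -0.4, "dy": -0.08},
    {"dx": -0.4, "dy": -0.08},
    {"dx": -0.4, "dy": -0.07},
    {}
  ]
}}

```text
$.plan[0]: bad value
```

```bash
cat >> h.py <<'E'
from scipy.spatial.transform import Rotation as Ro
def wrist(n):
    o=telemetry.get_obs(); d=viewer.camera('wrist'); save(n,d['img'])
    v,u=np.indices(d['z_map'].shape); x=(u-d['cx']); y=(v-d['cy']); r=np.hypot(x,y)+1e-9
    th=r/d['fx']; z=d['z_map'].astype(float); k=np.tan(th)/r*z; k[th>1.4]=np.nan
    c=np.stack([x*k,y*k,z],-1); c[z==0]=np.nan
    T=d['tool_from_camera']; c=c@T[:3,:3].T+T[:3,3]
    P=c@Ro.from_euler('xyz',o['eef_rot']).as_matrix().T+o['ee_pos']
    return o,d,P
def fitcirc(Q):
    A=np.c_[2*Q[:,:2],np.ones(len(Q))]; s=np.linalg.lstsq(A,(Q[:,:2]**2).sum(1),rcond=None)[0]
    return s[:2],np.sqrt(s[2]+s[0]**2+s[1]**2)
def pts(P,c,rad,z0,z1):
    Q=P.reshape(-1,3); Q=Q[np.isfinite(Q).all(1)]
    return Q[(np.hypot(*(Q[:,:2]-c).T)<rad)&(Q[:,2]>z0)&(Q[:,2]<z1)]
def togo(target):
    o=telemetry.get_obs(); R=Ro.from_euler('xyz',o['eef_rot']).as_matrix()
    print('tool shift /0.1:',(R.T@(np.array(target)-o['ee_pos'])/.1).round(3),'at',o['ee_pos'].round(4),'rpy',np.degrees(o['eef_rot']).round(2))
E
python3 - <<'E'
from h import *
o,d,P=wrist('w1'); print(o['ee_pos'],o['time_s'],d['tool_from_camera'])
Q=pts(P,[.519,.293],.04,.028,.045); print(len(Q),fitcirc(Q),cv2.minAreaRect(Q[:,:2].astype(np.float32)),np.median(Q[:,2]))
Q=pts(P,[.519,.293],.08,.008,.018); print(len(Q),cv2.minAreaRect(Q[:,:2].astype(np.float32)),cv2.minEnclosingCircle(Q[:,:2].astype(np.float32)))
togo([.519,.293,.032])
E
```

```text
[0.23565201 0.49692442 0.18891896] 1.0 [[ 3.65557725e-04 -9.62868698e-01 -2.69969882e-01  7.95222065e-02]
 [ 9.99999670e-01  5.47972113e-04 -6.00317298e-04 -7.99570792e-05]
 [ 7.25962701e-04 -2.69969573e-01  9.62868580e-01 -1.96823451e-01]
 [ 0.00000000e+00  0.00000000e+00  0.00000000e+00  1.00000000e+00]]
32 (array([0.50950762, 0.29936748]), np.float64(0.015404944479597902)) ((0.496683806180954, 0.3048056960105896), (0.023608345538377762, 0.004801226779818535), 65.06647491455078) 0.030512205185139626
1065 ((0.48446550965309143, 0.3034166693687439), (0.11456751078367233, 0.04962038993835449), 78.30516815185547) ((0.5013911724090576, 0.29991310834884644), 0.057458095252513885)
tool shift /0.1: [-3.434 -0.629  1.57 ] at [0.2357 0.4969 0.189 ] rpy [-180.     -0.    154.63]
```

View pics/w1.png

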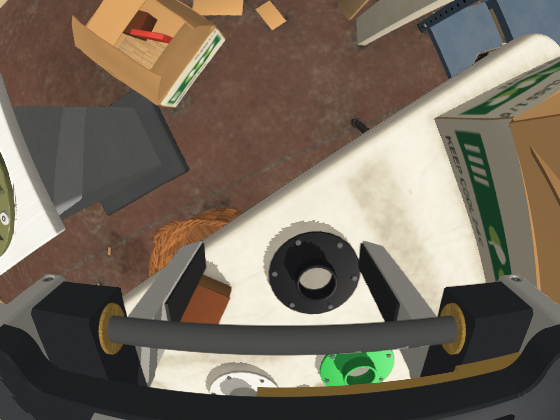

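The wrist view is still at the start pose because the move was refused (every key is required in each row). It shows the black decoy at (313,275) and the aluminium cover at (243,385).

{"op": "step_arm", "data": {
  "plan": [
    {"dx": -0.2, "dy": -0.03, "dz": 0, "rx": 0, "ry": 0, "rz": 0, "claw": 0},
    {"dx": -0.4, "dy": -0.07, "dz": 0, "rx": 0, "ry": 0, "rz": 0, "claw": 0},
    {"dx": -0.4, "dy": -0.07, "dz": 0, "rx": 0, "ry": 0, "rz": 0, "claw": 0},
    {"dx": -0.4, "dy": -0.07, "dz": 0, "rx": 0, "ry": 0, "rz": 0, "claw": 0},
    {"dx": -0.4, "dy": -0.07, "dz": 0, "rx": 0, "ry": 0, "rz": 0, "claw": 0},
    {"dx": -0.4, "dy": -0.08, "dz": 0, "rx": 0, "ry": 0, "rz": 0, "claw": 0},
    {"dx": -0.4, "dy": -0.08, "dz": 0, "rx": 0, "ry": 0, "rz": 0, "claw": 0},
    {"dx": -0.4, "dy": -0.08, "dz": 0, "rx": 0, "ry": 0, "rz": 0, "claw": 0},
    {"dx": -0.4, "dy": -0.08, "dz": 0, "rx": 0, "ry": 0, "rz": 0, "claw": 0},
    {"dx": 0, "dy": 0, "dz": 0, "rx": 0, "ry": 0, "rz": 0, "claw": 0}
  ]
}}

```text
time_s: 2.05
ee_pos: [0.5187, 0.2914, 0.1884]
eef_rot: [-3.141, 0.0, 2.695]
force: [-0.4, -0.4, 0.3]
grip_width: 0.0942
grip_force: 0.0
```

```bash
python3 - <<'E'
from h import *
o,d,P=wrist('w2'); print(o['ee_pos'],o['time_s'])
Q=pts(P,[.519,.293],.04,.028,.045); print(len(Q),fitcirc(Q),cv2.minAreaRect(Q[:,:2].astype(np.float32)),np.median(Q[:,2]))
Q=pts(P,[.519,.293],.075,.008,.018); print(len(Q),cv2.minAreaRect(Q[:,:2].astype(np.float32)),cv2.minEnclosingCircle(Q[:,:2].astype(np.float32)))
togo([.519,.293,.032])
E
```

```text
[0.51867704 0.29138021 0.18844474] 2.05
556 (array([0.51865499, 0.29458221]), np.float64(0.023734356576756467)) ((0.5188519954681396, 0.2948356866836548), (0.05100354552268982, 0.0509200282394886), 64.22054290771484) 0.034802056654334876
6179 ((0.5193935036659241, 0.2944774031639099), (0.11809784173965454, 0.11923865228891373), 24.040285110473633) ((0.5193479657173157, 0.29453107714653015), 0.06007968634366989)
tool shift /0.1: [-0.018  0.01   1.565] at [0.517  0.2929 0.1885] rpy [-1.7997e+02 -2.0000e-02  1.5446e+02]
```

{"op": "step_arm", "data": {
  "plan": [
    {"dx": 0, "dy": 0.02, "dz": 0.2, "rx": 0, "ry": 0, "rz": 0, "claw": 0},
    {"dx": 0, "dy": 0, "dz": 0.4, "rx": 0, "ry": 0, "rz": 0, "claw": 0},
    {"dx": 0, "dy": 0, "dz": 0.4, "rx": 0, "ry": 0, "rz": 0, "claw": 0},
    {"dx": 0, "dy": 0, "dz": 0.3, "rx": 0, "ry": 0, "rz": 0, "claw": 0},
    {"dx": 0, "dy": 0, "dz": 0.16, "rx": 0, "ry": 0, "rz": 0, "claw": 0},
    {"dx": 0, "dy": 0, "dz": 0.09, "rx": 0, "ry": 0, "rz": 0, "claw": 0},
    {"dx": 0, "dy": 0, "dz": 0, "rx": 0, "ry": 0, "rz": 0, "claw": 0.6},
    {"dx": 0, "dy": 0, "dz": 0, "rx": 0, "ry": 0, "rz": 0, "claw": 0.6},
    {"dx": 0, "dy": 0, "dz": 0, "rx": 0, "ry": 0, "rz": 0, "claw": 0.6},
    {"dx": 0, "dy": 0, "dz": 0, "rx": 0, "ry": 0, "rz": 0, "claw": 0.6}
  ],
  "grip_force": 30
}}

```text
time_s: 3.1
ee_pos: [0.5171, 0.2964, 0.0349]
eef_rot: [3.14, 0.001, 2.699]
force: [-0.3, -0.1, 0.5]
grip_width: 0.0659
grip_force: 0.0
```

{"op": "step_arm", "data": {
  "plan": [
    {"dx": 0, "dy": 0, "dz": 0, "rx": 0, "ry": 0, "rz": 0, "claw": 0.7},
    {"dx": 0, "dy": 0, "dz": 0, "rx": 0, "ry": 0, "rz": 0, "claw": 0.7},
    {"dx": 0, "dy": 0, "dz": 0, "rx": 0, "ry": 0, "rz": 0, "claw": 0.7},
    {"dx": 0, "dy": 0, "dz": 0, "rx": 0, "ry": 0, "rz": 0, "claw": 0.7},
    {"dx": 0, "dy": 0, "dz": 0, "rx": 0, "ry": 0, "rz": 0, "claw": 0.7},
    {"dx": 0, "dy": 0, "dz": 0, "rx": 0, "ry": 0, "rz": 0, "claw": 0.7}
  ]
}}

```text
time_s: 3.7
ee_pos: [0.5167, 0.2961, 0.0339]
eef_rot: [-3.142, -0.0, 2.699]
force: [0.1, -0.8, 0.3]
grip_width: 0.0286
grip_force: 0.0
```

```bash
python3 - <<'E'
from h import *
print(telemetry.get_obs())
o,d,P=wrist('w3')
d2=viewer.camera('scene'); A=cv2.resize(d2['img'][120:240,150:310],(560,420))
save('w3b',cv2.resize(np.hstack([d['img'],A]),(800,300)))
E
```

```text
{'time_s': 3.7, 'qpos': array([ 4.58870081e-01,  5.64459678e-01,  1.52825121e+00, -2.99337872e-05,
        1.04894427e+00, -6.69041119e-01]), 'joint_vel': array([-0.00144655, -0.0008838 ,  0.00198832, -0.00076132,  0.00170929,
       -0.00120416]), 'tau': array([-2.90038886e-03, -6.29606366e+01, -3.05921459e+01,  4.19591332e-02,
        5.95957646e-02,  1.00892112e-04]), 'ee_pos': array([0.5167429 , 0.29610752, 0.03391035]), 'eef_rot': array([-3.14152753e+00, -1.84094260e-05,  2.69872245e+00]), 'force': array([ 0.13610598, -0.79385969,  0.29890589]), 'moment': array([ 0.01998249,  0.01296941, -0.02209996]), 'grip_force': 0.0, 'grip_width': 0.028606620504404195}
```

View pics/w3b.png

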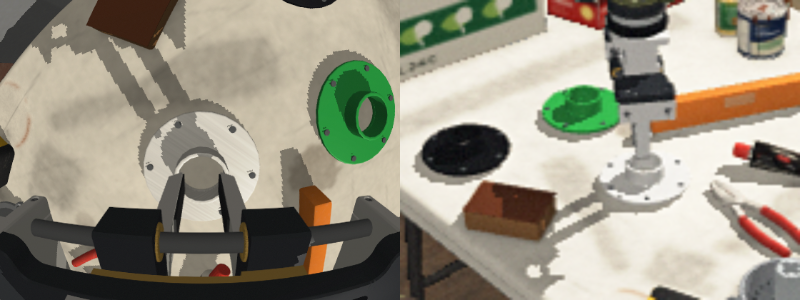

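The wrist view shows the fingers closed to 28 mm, with tips near (175,178) and (228,178), apparently above or beyond the collar at (203,175). The scene view shows the cover undisturbed. I'll measure where the tips and collar really are.

```bash
python3 - <<'E'
from h import *
o,d,P=wrist('w4')
R=Ro.from_euler('xyz',o['eef_rot']).as_matrix(); T=(P-o['ee_pos'])@R
Q=T.reshape(-1,3);Q=Q[np.isfinite(Q).all(1)]
for z0 in np.arange(-.06,.03,.005):
    S=Q[(Q[:,2]>z0)&(Q[:,2]<z0+.005)&(abs(Q[:,0])<.04)&(abs(Q[:,1])<.05)]
    if len(S): print(round(z0,3),len(S),'x',np.percentile(S[:,0],[1,50,99]).round(4),'y',np.percentile(S[:,1],[1,20,50,80,99]).round(4))
Q=pts(P,[.519,.293],.075,.008,.018); print(len(Q),cv2.minEnclosingCircle(Q[:,:2].astype(np.float32)),np.median(Q[:,2]))
# pixel grid around the tips
for v in range(200,300,8): print(v,[tuple((T[v,u]*1000).round().tolist()) for u in (230,242,250,285,310,322)])
E
```

```text
-0.06 308 x [-0.0057  0.0105  0.0113] y [-0.0261 -0.0203 -0.0141  0.0199  0.0257]
-0.055 285 x [-0.0056  0.0105  0.0113] y [-0.0261 -0.0199 -0.014   0.0194  0.0254]
-0.05 253 x [-0.0062  0.0106  0.0114] y [-0.0259 -0.02   -0.0141  0.0196  0.0254]
-0.045 210 x [-0.0055  0.0106  0.0115] y [-0.0258 -0.0203  0.0139  0.02    0.0253]
-0.04 197 x [-0.0025  0.0104  0.0112] y [-0.0259 -0.0197  0.0139  0.0194  0.0257]
-0.035 197 x [-0.0062  0.0102  0.0109] y [-0.0256 -0.0198 -0.014   0.0189  0.0256]
-0.03 163 x [-0.006   0.0103  0.011 ] y [-0.0258 -0.0197  0.0139  0.0206  0.0256]
-0.025 124 x [-0.0011  0.0102  0.0109] y [-0.023  -0.0175  0.0138  0.0172  0.0223]
-0.02 27 x [-0.0066  0.0094  0.0108] y [-0.0186 -0.0161 -0.0139  0.0154  0.0174]
-0.005 812 x [-0.028   0.01    0.0226] y [-0.0238 -0.0139 -0.      0.0139  0.0233]
-0.0 357 x [-0.0254  0.002   0.0228] y [-0.0226 -0.0117 -0.      0.0115  0.0236]
0.005 288 x [-0.025  -0.0189  0.023 ] y [-0.022  -0.0109 -0.      0.0108  0.0214]
0.01 267 x [-0.0248 -0.0178  0.023 ] y [-0.0224 -0.0114 -0.      0.0113  0.0222]
0.015 1118 x [-0.0379  0.0155  0
[... 1277 characters left out ...]
, (9.0, 15.0, -37.0), (11.0, 21.0, -41.0)]
264 [(11.0, -26.0, -50.0), (11.0, -20.0, -50.0), (11.0, -16.0, -51.0), (-24.0, 2.0, 25.0), (9.0, 14.0, -47.0), (11.0, 20.0, -50.0)]
272 [(11.0, -25.0, -60.0), (11.0, -19.0, -60.0), (9.0, -16.0, -56.0), (-25.0, 2.0, 13.0), (6.0, 14.0, -50.0), (11.0, 19.0, -59.0)]
280 [(10.0, -24.0, -67.0), (10.0, -18.0, -67.0), (9.0, -15.0, -64.0), (-25.0, 2.0, -0.0), (3.0, 14.0, -52.0), (11.0, 18.0, -67.0)]
288 [(10.0, -22.0, -74.0), (11.0, -17.0, -75.0), (8.0, -14.0, -70.0), (-43.0, 2.0, 21.0), (-2.0, 14.0, -53.0), (11.0, 17.0, -74.0)]
296 [(11.0, -21.0, -82.0), (11.0, -16.0, -82.0), (5.0, -14.0, -71.0), (-49.0, 2.0, 19.0), (-6.0, 14.0, -54.0), (11.0, 16.0, -82.0)]
```

{"op": "step_arm", "data": {
  "plan": [
    {"dx": 0, "dy": 0, "dz": 0, "rx": 0, "ry": 0, "rz": 0, "claw": 0},
    {"dx": 0, "dy": 0, "dz": 0, "rx": 0, "ry": 0, "rz": 0, "claw": 0},
    {"dx": 0, "dy": 0, "dz": 0, "rx": 0, "ry": 0, "rz": 0, "claw": 0},
    {"dx": 0, "dy": 0, "dz": 0, "rx": 0, "ry": 0, "rz": 0, "claw": 0},
    {"dx": 0, "dy": 0, "dz": 0, "rx": 0, "ry": 0, "rz": 0, "claw": 0},
    {"dx": 0, "dy": 0, "dz": 0, "rx": 0, "ry": 0, "rz": 0, "claw": 0},
    {"dx": 0, "dy": 0, "dz": 0, "rx": 0, "ry": 0, "rz": 0, "claw": 0},
    {"dx": 0, "dy": 0, "dz": 0, "rx": 0, "ry": 0, "rz": 0, "claw": 0}
  ]
}}

```text
time_s: 4.65
ee_pos: [0.5167, 0.2961, 0.0339]
eef_rot: [-3.142, -0.0, 2.699]
force: [0.0, 0.6, -0.4]
grip_width: 0.0889
grip_force: 0.0
```

```bash
python3 - <<'E'
from h import *
o,d,P=wrist('w5'); print(o['grip_width'],o['ee_pos'],o['time_s'],ctrl.tcp_to_tips,[a for a in dir(ctrl) if a[0]!='_'])
R=Ro.from_euler('xyz',o['eef_rot']).as_matrix(); T=(P-o['ee_pos'])@R
Q=T.reshape(-1,3);Q=Q[np.isfinite(Q).all(1)]
for z0 in np.arange(-.036,.02,.003):
    S=Q[(Q[:,2]>z0)&(Q[:,2]<z0+.003)&(abs(Q[:,0])<.016)&(abs(Q[:,1])<.064)&(abs(Q[:,1])>.035)]
    if len(S): print(round(z0,3),len(S),'x',np.percentile(S[:,0],[1,50,99]).round(4),'|y|',np.percentile(abs(S[:,1]),[1,50,99]).round(4))
E
```

```text
0.088867908147355 [0.51671937 0.2961341  0.03393697] 4.65 0.017 ['MotionError', 'tcp_to_tips']
-0.036 167 x [-0.006  0.009  0.011] |y| [0.0439 0.0453 0.0558]
-0.033 143 x [-0.0068  0.0093  0.011 ] |y| [0.0439 0.0453 0.0557]
-0.03 158 x [-0.0068  0.0096  0.011 ] |y| [0.0439 0.0455 0.056 ]
-0.027 139 x [-0.0065  0.0089  0.011 ] |y| [0.0437 0.045  0.0555]
-0.024 106 x [-0.0069  0.0089  0.011 ] |y| [0.0438 0.045  0.0528]
-0.021 97 x [-0.0068  0.0066  0.0111] |y| [0.0437 0.0447 0.0493]
-0.018 9 x [-0.004   0.0084  0.0108] |y| [0.0442 0.0448 0.047 ]
0.015 14 x [-0.0087  0.0007  0.0033] |y| [0.0485 0.0521 0.0542]
0.018 1523 x [-0.0154  0.0015  0.0155] |y| [0.0352 0.0458 0.0579]
```

Both measurements put the tips 17 mm *behind* the reported TCP (tool z ≈ -17.5 mm), not ahead of it. So tip height = ee_z + 17 mm, and I need to go 36 mm lower.

{"op": "step_arm", "data": {
  "plan": [
    {"dx": -0.04, "dy": 0, "dz": 0.1, "rx": 0, "ry": 0, "rz": 0, "claw": 0},
    {"dx": 0, "dy": 0, "dz": 0.15, "rx": 0, "ry": 0, "rz": 0, "claw": 0},
    {"dx": 0, "dy": 0, "dz": 0.11, "rx": 0, "ry": 0, "rz": 0, "claw": 0},
    {"dx": 0, "dy": 0, "dz": 0, "rx": 0, "ry": 0, "rz": 0, "claw": 0.6},
    {"dx": 0, "dy": 0, "dz": 0, "rx": 0, "ry": 0, "rz": 0, "claw": 0.6},
    {"dx": 0, "dy": 0, "dz": 0, "rx": 0, "ry": 0, "rz": 0, "claw": 0.6},
    {"dx": 0, "dy": 0, "dz": 0, "rx": 0, "ry": 0, "rz": 0, "claw": 0.6},
    {"dx": 0, "dy": 0, "dz": 0, "rx": 0, "ry": 0, "rz": 0, "claw": 0.6},
    {"dx": 0, "dy": 0, "dz": 0, "rx": 0, "ry": 0, "rz": 0, "claw": 0.6},
    {"dx": 0, "dy": 0, "dz": 0, "rx": 0, "ry": 0, "rz": 0, "claw": 0.6}
  ],
  "grip_force": 35
}}

```text
time_s: 5.7
ee_pos: [0.5203, 0.2945, -0.0021]
eef_rot: [3.142, 0.0, 2.699]
force: [0.5, 0.8, -0.5]
grip_width: 0.0517
grip_force: 35.0
```

{"op": "step_arm", "data": {
  "plan": [
    {"dx": 0, "dy": 0, "dz": -0.2, "rx": 0, "ry": 0, "rz": 0, "claw": 0.6},
    {"dx": 0, "dy": 0, "dz": -0.4, "rx": 0, "ry": 0, "rz": 0, "claw": 0.6},
    {"dx": -0.06, "dy": -0.13, "dz": -0.4, "rx": 0, "ry": 0, "rz": 0, "claw": 0.6},
    {"dx": -0.16, "dy": -0.37, "dz": -0.2, "rx": 0, "ry": 0, "rz": 0, "claw": 0.6},
    {"dx": -0.17, "dy": -0.4, "dz": 0, "rx": 0, "ry": 0, "rz": 0, "claw": 0.6},
    {"dx": -0.17, "dy": -0.4, "dz": 0, "rx": 0, "ry": 0, "rz": 0, "claw": 0.6},
    {"dx": -0.17, "dy": -0.4, "dz": 0, "rx": 0, "ry": 0, "rz": 0, "claw": 0.6},
    {"dx": -0.17, "dy": -0.4, "dz": 0, "rx": 0, "ry": 0, "rz": 0, "claw": 0.6},
    {"dx": -0.17, "dy": -0.4, "dz": 0, "rx": 0, "ry": 0, "rz": 0, "claw": 0.6},
    {"dx": 0, "dy": 0, "dz": 0, "rx": 0, "ry": 0, "rz": 0, "claw": 0.6}
  ]
}}

```text
time_s: 6.7
ee_pos: [0.5094, 0.0187, 0.1178]
eef_rot: [-3.141, -0.0, 2.695]
force: [-1.0, 0.1, -3.3]
grip_width: 0.0519
grip_force: 35.0
```

```bash
python3 - <<'E'
from h import *
o,d,P=wrist('w6'); print(o['ee_pos'],o['grip_width'],o['force'])
# cover held: in world around tcp
c=o['ee_pos'][:2]
Q=pts(P,c,.075,.115,.145); print('disc',len(Q),cv2.minEnclosingCircle(Q[:,:2].astype(np.float32)),np.median(Q[:,2]))
C=np.c_[Q[:,:2],np.ones(len(Q))]; print('plane',np.linalg.lstsq(C,Q[:,2],rcond=None)[0])
# sleeve through the bore, rim
S=pts(P,[.507,-.025],.03,.068,.085); print('sleeve',len(S),cv2.minAreaRect(S[:,:2].astype(np.float32)) if len(S)>5 else '')
for n in('top','scene'):
    D=viewer.camera(n); PP=cloud(D); S=pts(PP,[.507,-.025],.03,.068,.085); print(n,'sleeve',len(S),S.mean(0) if len(S) else '')
    S=pts(PP,c,.08,.115,.132); print('disc',len(S),cv2.minEnclosingCircle(S[:,:2].astype(np.float32)),S[:,2].mean())
D=dict(np.load('top.npz')); PP=cloud(D)
Q=pts(PP,[.507,-.025],.064,.040,.05); Q=Q[np.hypot(*(Q[:,:2]-[.507,-.025]).T)>.05]; print('rim',len(Q),fitcirc(Q))
Q=pts(PP,[.507,-.025],.03,.07,.085); print('sl',len(Q),cv2.minEnclosingCircle(Q[:,:2].astype(np.float32)),fitcirc(Q))
E
```

```text
[0.50942378 0.01870177 0.11777858] 0.05192414479025846 [-1.00006376  0.06832816 -3.33341675]
disc 17144 ((0.5082374215126038, 0.018956273794174194), 0.060188282281160355) 0.1330710399603281
plane [ 0.00868113 -0.00615191  0.12938377]
sleeve 107 ((0.5174660086631775, -0.012598701752722263), (0.005881027318537235, 0.015606640838086605), 57.747066497802734)
top sleeve 0 
disc 17 ((0.5022897720336914, 0.06113163381814957), 0.019641852006316185) 0.13083039355949294
scene sleeve 93 [ 0.5089048  -0.02465613  0.07497031]
disc 250 ((0.5096305012702942, 0.02230459451675415), 0.06089136749505997) 0.13054110630820717
rim 232 (array([ 0.50784537, -0.02460127]), np.float64(0.05512616944350106))
sl 73 ((0.5080944299697876, -0.024330521002411842), 0.016556622460484505) (array([ 0.50759388, -0.02459637]), np.float64(0.013520908825865173))
```

View pics/w6.png

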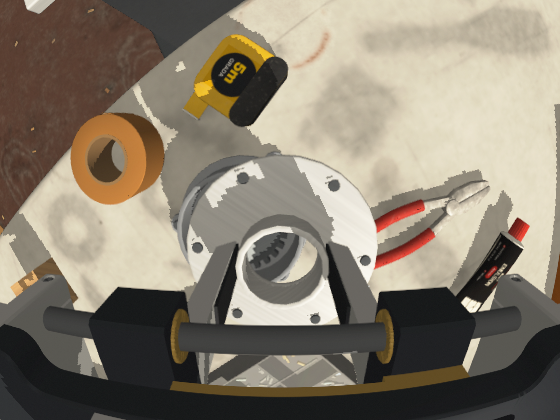

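The view shows the cover held level at (283,240), with the gear edge and sleeve offset below the bore. Shifting by about 43 mm to centre it.

{"op": "step_arm", "data": {
  "plan": [
    {"dx": -0.09, "dy": -0.2, "dz": 0, "rx": 0, "ry": 0, "rz": 0, "claw": 0.6},
    {"dx": -0.09, "dy": -0.19, "dz": 0, "rx": 0, "ry": 0, "rz": 0, "claw": 0.6},
    {"dx": 0, "dy": 0, "dz": 0.2, "rx": 0, "ry": 0, "rz": 0, "claw": 0.6},
    {"dx": 0, "dy": 0, "dz": 0, "rx": 0, "ry": 0, "rz": 0, "claw": 0.6}
  ]
}}

```text
time_s: 7.25
ee_pos: [0.5084, -0.0193, 0.096]
eef_rot: [-3.141, -0.004, 2.7]
force: [-0.3, -0.4, -3.3]
grip_width: 0.0523
grip_force: 35.0
```

```bash
python3 - <<'E'
from h import *
o,d,P=wrist('w7'); print(o['ee_pos'])
c=o['ee_pos'][:2]
Q=pts(P,c,.075,.100,.125); print('disc',len(Q),cv2.minEnclosingCircle(Q[:,:2].astype(np.float32)),np.median(Q[:,2]))
S=pts(P,[.5078,-.0245],.025,.070,.082); print('sleeve',len(S),cv2.minAreaRect(S[:,:2].astype(np.float32)) if len(S)>5 else '',cv2.minEnclosingCircle(S[:,:2].astype(np.float32)))
np.savez('w7',P=P,img=d['img'])
D=viewer.camera('scene'); S=pts(cloud(D),c,.08,.100,.115); print('disc',len(S),cv2.minEnclosingCircle(S[:,:2].astype(np.float32)),S[:,2].mean())
E
```

```text
[ 0.50835176 -0.01927318  0.09597797]
disc 17398 ((0.5071964263916016, -0.01899769715964794), 0.06009846553206444) 0.11132684889294005
sleeve 672 ((0.5149574875831604, -0.025861455127596855), (0.03426998108625412, 0.02210860699415207), 69.54220581054688) ((0.5092931389808655, -0.023723773658275604), 0.017266012728214264)
disc 651 ((0.5072842836380005, -0.019631026312708855), 0.06187208369374275) 0.11165064983537876
```

{"op": "step_arm", "data": {
  "plan": [
    {"dx": -0.03, "dy": -0.045, "dz": 0, "rx": 0, "ry": 0, "rz": 0, "claw": 0.6},
    {"dx": 0, "dy": 0, "dz": 0.12, "rx": 0, "ry": 0, "rz": 0, "claw": 0.6},
    {"dx": 0, "dy": 0, "dz": 0.15, "rx": 0, "ry": 0, "rz": 0, "claw": 0.6},
    {"dx": 0, "dy": 0, "dz": 0.12, "rx": 0, "ry": 0, "rz": 0, "claw": 0.6},
    {"dx": 0, "dy": 0, "dz": 0, "rx": 0, "ry": 0, "rz": 0, "claw": 0.6}
  ]
}}

```text
time_s: 7.85
ee_pos: [0.5093, -0.0254, 0.0572]
eef_rot: [-3.141, -0.003, 2.699]
force: [0.8, 0.1, -2.6]
grip_width: 0.0516
grip_force: 35.0
```

{"op": "step_arm", "data": {
  "plan": [
    {"dx": 0, "dy": 0, "dz": 0.06, "rx": 0, "ry": 0, "rz": 0, "claw": 0.6},
    {"dx": 0, "dy": 0, "dz": 0.05, "rx": 0, "ry": 0, "rz": 0, "claw": 0.6},
    {"dx": 0, "dy": 0, "dz": 0.04, "rx": 0, "ry": 0, "rz": 0, "claw": 0.6},
    {"dx": 0, "dy": 0, "dz": 0.03, "rx": 0, "ry": 0, "rz": 0, "claw": 0.6}
  ]
}}

```text
time_s: 8.25
ee_pos: [0.5103, -0.0256, 0.0407]
eef_rot: [3.142, 0.0, 2.699]
force: [-0.2, -1.2, -3.1]
grip_width: 0.0516
grip_force: 35.0
```

{"op": "step_arm", "data": {
  "plan": [
    {"dx": 0, "dy": 0, "dz": 0.02, "rx": 0, "ry": 0, "rz": 0, "claw": 0.6},
    {"dx": 0, "dy": 0, "dz": 0.02, "rx": 0, "ry": 0, "rz": 0, "claw": 0.6},
    {"dx": 0, "dy": 0, "dz": 0.01, "rx": 0, "ry": 0, "rz": 0, "claw": 0.6},
    {"dx": 0, "dy": 0, "dz": 0, "rx": 0, "ry": 0, "rz": 0, "claw": 0.6}
  ]
}}

```text
time_s: 8.65
ee_pos: [0.5104, -0.0256, 0.0369]
eef_rot: [3.142, 0.0, 2.699]
force: [-6.1, 0.0, 9.6]
grip_width: 0.0521
grip_force: 35.0
```

{"op": "step_arm", "data": {
  "plan": [
    {"dx": 0, "dy": 0, "dz": 0, "rx": 0, "ry": 0, "rz": 0, "claw": 0},
    {"dx": 0, "dy": 0, "dz": 0, "rx": 0, "ry": 0, "rz": 0, "claw": 0},
    {"dx": 0, "dy": 0, "dz": 0, "rx": 0, "ry": 0, "rz": 0, "claw": 0},
    {"dx": 0, "dy": 0, "dz": 0, "rx": 0, "ry": 0, "rz": 0, "claw": 0},
    {"dx": 0, "dy": 0, "dz": -0.2, "rx": 0, "ry": 0, "rz": 0, "claw": 0},
    {"dx": 0, "dy": 0, "dz": -0.4, "rx": 0, "ry": 0, "rz": 0, "claw": 0},
    {"dx": 0, "dy": 0, "dz": -0.4, "rx": 0, "ry": 0, "rz": 0, "claw": 0},
    {"dx": 0, "dy": 0, "dz": -0.3, "rx": 0, "ry": 0, "rz": 0, "claw": 0},
    {"dx": 0, "dy": 0, "dz": 0, "rx": 0, "ry": 0, "rz": 0, "claw": 0}
  ]
}}

```text
time_s: 9.55
ee_pos: [0.5119, -0.0258, 0.17]
eef_rot: [3.139, 0.006, 2.699]
force: [-0.8, -0.8, 0.0]
grip_width: 0.0943
grip_force: 0.0
```

```bash
python3 - <<'E'
from h import *
o,d,P=wrist('w8'); print(o['ee_pos'],o['force'])
c=[.508,-.0245]
Q=pts(P,c,.075,.045,.058); print('disc',len(Q),cv2.minEnclosingCircle(Q[:,:2].astype(np.float32)),np.median(Q[:,2]))
C=np.c_[Q[:,:2]-c,np.ones(len(Q))]; print('plane',np.linalg.lstsq(C,Q[:,2],rcond=None)[0])
S=pts(P,c,.022,.070,.085); print('sleeve',len(S),cv2.minAreaRect(S[:,:2].astype(np.float32)),cv2.minEnclosingCircle(S[:,:2].astype(np.float32)),np.median(S[:,2]))
S=pts(P,c,.035,.066,.0755); S=S[np.hypot(*(S[:,:2]-c).T)>.020];print('collar',len(S),fitcirc(S),np.median(S[:,2]))
np.savez('w8',P=P,img=d['img'])
# rectified top-down view of the sleeve at z=.077 ,0.2mm/px
Rt=Ro.from_euler('xyz',o['eef_rot']).as_matrix(); T=d['tool_from_camera']
g=np.arange(-.03,.03,.0002); X,Y=np.meshgrid(g,g)  # img right = +x, down=+y
W=np.stack([c[0]+X,c[1]+Y,np.full_like(X,.077)],-1)
t=(W-o['ee_pos'])@Rt; k=(t-T[:3,3])@T[:3,:3]
r=np.hypot(k[...,0],k[...,1]); th=np.arctan2(r,k[...,2]); s=d['fx']*th/r
im=cv2.remap(d['img'],(d['cx']+k[...,0]*s).astype(np.float32),(d['cy']+k[...,1]*s).astype(np.float32),cv2.INTER_CUBIC)
save('sock',np.hstack([cv2.resize(im,(400,400)),cv2.resize(d['img'],(400,300))[:, :].repeat(1,0) if 0 else cv2.copyMakeBorder(cv2.resize(d['img'],(400,300)),0,100,0,0,0)]))
E
```

```text
[ 0.51192719 -0.0257875   0.1699826 ] [-0.81450043 -0.80832536  0.01285399]
disc 8472 ((0.5093467235565186, -0.025338463485240936), 0.060160066932439804) 0.05219789112158494
plane [ 0.00223285 -0.00165483  0.05224502]
sleeve 759 ((0.5069741010665894, -0.02145317569375038), (0.04168815538287163, 0.0376085564494133), 0.17692779004573822) ((0.5078263282775879, -0.024323534220457077), 0.02201424166560173) 0.07780302156540583
collar 817 (array([ 0.50849535, -0.02532822]), np.float64(0.023718088702758773)) 0.07374915943899123
```

View pics/sock.png

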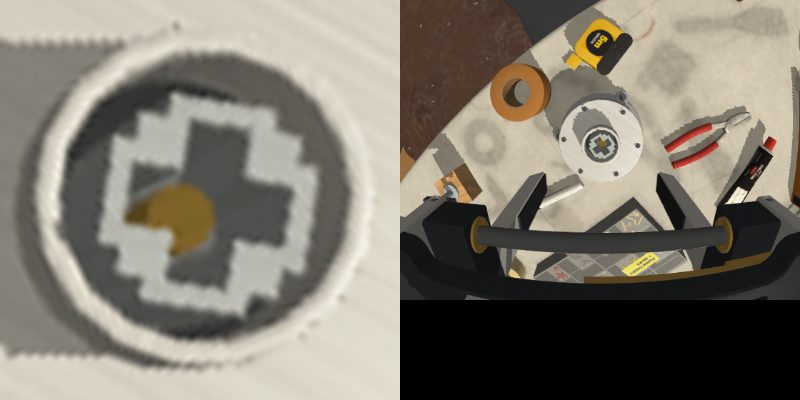

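The sleeve with its cross slots (centre about (210,203) in the rectified view, slots tilted about 12°) stands centred in the collar. The cover is seated: disc top 52 mm, tilt 0.15°. Fitting the cross now.

```bash
cat >> h.py <<'E'
def rectify(o,d,c,z,half,res=.0002):
    Rt=Ro.from_euler('xyz',o['eef_rot']).as_matrix(); T=d['tool_from_camera']
    g=np.arange(-half,half,res); X,Y=np.meshgrid(g,g)
    W=np.stack([c[0]+X,c[1]+Y,np.full_like(X,z)],-1)
    k=((W-o['ee_pos'])@Rt-T[:3,3])@T[:3,:3]
    r=np.hypot(k[...,0],k[...,1]); th=np.arctan2(r,k[...,2]); s=d['fx']*th/r
    return X,Y,cv2.remap(d['img'],(d['cx']+k[...,0]*s).astype(np.float32),(d['cy']+k[...,1]*s).astype(np.float32),cv2.INTER_LINEAR)
def fitcross(X,Y,im):
    b=im.min(2).astype(float); b=(b>145).astype(float); best=(-9,)
    for a in np.arange(-45,45,1.):
        ca,sa=np.cos(np.radians(a)),np.sin(np.radians(a))
        for x0 in np.arange(-.004,.0041,.0004):
            for y0 in np.arange(-.004,.0041,.0004):
                x=(X-x0)*ca+(Y-y0)*sa; y=-(X-x0)*sa+(Y-y0)*ca; ax,ay=abs(x),abs(y)
                cr=((ax<.0047)&(ay<.0122))|((ay<.0047)&(ax<.0122)); ins=np.hypot(x,y)<.0155; ring=(np.hypot(x,y)>.0178)&(np.hypot(x,y)<.0195)
                s=b[ins&~cr].mean()-b[cr].mean()-b[ring].mean()
                if s>best[0]: best=(s,a,x0,y0)
    return best
E
python3 - <<'E'
from h import *
o,d,P=wrist('w9'); c=[.508,-.0245]; print(o['ee_pos'])
X,Y,im=rectify(o,d,c,.077,.025,.0004); s=fitcross(X,Y,im); print('cross: score,deg,centre',s,c[0]+s[2],c[1]+s[3])
togo([.476,-.310,.17])
E
```

```text
[ 0.51099277 -0.02567699  0.1674976 ]
cross: score,deg,centre (np.float64(0.8957476230641672), np.float64(9.0), np.float64(0.0012000000000000023), np.float64(0.0008000000000000021)) 0.5092 -0.0237
tool shift /0.1: [-0.909 -2.717 -0.041] at [ 0.5103 -0.0256  0.1659] rpy [1.7999e+02 3.0000e-02 1.5463e+02]
```

{"op": "step_arm", "data": {
  "plan": [
    {"dx": 0, "dy": 0, "dz": 0, "rx": 0, "ry": 0, "rz": 0.09, "claw": 0},
    {"dx": 0, "dy": 0, "dz": 0, "rx": 0, "ry": 0, "rz": 0.09, "claw": 0},
    {"dx": 0, "dy": 0, "dz": 0, "rx": 0, "ry": 0, "rz": 0.09, "claw": 0},
    {"dx": 0, "dy": 0, "dz": 0, "rx": 0, "ry": 0, "rz": 0.09, "claw": 0},
    {"dx": 0, "dy": 0, "dz": 0, "rx": 0, "ry": 0, "rz": 0.09, "claw": 0},
    {"dx": 0, "dy": 0, "dz": 0, "rx": 0, "ry": 0, "rz": 0.09, "claw": 0},
    {"dx": 0, "dy": 0, "dz": 0, "rx": 0, "ry": 0, "rz": 0.09, "claw": 0},
    {"dx": 0, "dy": 0, "dz": 0, "rx": 0, "ry": 0, "rz": 0.09, "claw": 0},
    {"dx": 0, "dy": 0, "dz": 0, "rx": 0, "ry": 0, "rz": 0.09, "claw": 0},
    {"dx": 0, "dy": 0, "dz": 0, "rx": 0, "ry": 0, "rz": 0.09, "claw": 0}
  ]
}}

```text
time_s: 10.65
ee_pos: [0.5096, -0.0255, 0.1642]
eef_rot: [-3.139, 0.0, 1.279]
force: [-0.8, 0.2, -0.2]
grip_width: 0.0937
grip_force: 0.0
```

{"op": "step_arm", "data": {
  "plan": [
    {"dx": 0, "dy": 0, "dz": 0, "rx": 0, "ry": 0, "rz": 0.085, "claw": 0},
    {"dx": -0.2, "dy": 0.06, "dz": 0, "rx": 0, "ry": 0, "rz": 0, "claw": 0},
    {"dx": -0.4, "dy": 0.12, "dz": 0, "rx": 0, "ry": 0, "rz": 0, "claw": 0},
    {"dx": -0.4, "dy": 0.12, "dz": 0, "rx": 0, "ry": 0, "rz": 0, "claw": 0},
    {"dx": -0.4, "dy": 0.12, "dz": 0, "rx": 0, "ry": 0, "rz": 0, "claw": 0},
    {"dx": -0.4, "dy": 0.12, "dz": 0, "rx": 0, "ry": 0, "rz": 0, "claw": 0},
    {"dx": -0.4, "dy": 0.12, "dz": 0, "rx": 0, "ry": 0, "rz": 0, "claw": 0},
    {"dx": -0.4, "dy": 0.13, "dz": 0, "rx": 0, "ry": 0, "rz": 0, "claw": 0},
    {"dx": -0.14, "dy": 0.06, "dz": 0, "rx": 0, "ry": 0, "rz": 0, "claw": 0},
    {"dx": 0, "dy": 0, "dz": 0, "rx": 0, "ry": 0, "rz": 0, "claw": 0}
  ]
}}

```text
time_s: 11.65
ee_pos: [0.4756, -0.3115, 0.1642]
eef_rot: [-3.139, -0.001, 1.149]
force: [0.2, 0.5, 0.2]
grip_width: 0.0942
grip_force: 0.0
```

```bash
cat > k.py <<'E'
from h import *
o,d,P=wrist('w10'); print(o['ee_pos'],np.degrees(o['eef_rot']),o['time_s'])
Q=pts(P,[.476,-.31],.05,.093,.112); r=cv2.minAreaRect(Q[:,:2].astype(np.float32)); print(len(Q),r,np.median(Q[:,2]),Q.mean(0))
m=Q[:,:2].mean(0); u=np.linalg.svd(Q[:,:2]-m,full_matrices=False)[2][0]; print('bar angle',np.degrees(np.arctan2(u[1],u[0])))
S=pts(P,[.476,-.31],.06,.036,.048); print('block',cv2.minAreaRect(S[:,:2].astype(np.float32)),np.median(S[:,2]))
togo([*r[0],.09])
E
python3 k.py
```

```text
[ 0.47563538 -0.31152058  0.16423601] [-1.79861511e+02 -3.22086778e-02  6.58424783e+01] 11.65
639 ((0.4771197736263275, -0.3088766932487488), (0.06852883845567703, 0.014415627345442772), 67.32003784179688) 0.09353071360029329 [ 0.4777536  -0.30804128  0.09357373]
bar angle -112.7891260927111
block ((0.4770307242870331, -0.30938342213630676), (0.06468457728624344, 0.06475930660963058), 1.6468713283538818) 0.04315883445437817
tool shift /0.1: [0.016 0.007 0.746] at [ 0.476  -0.3101  0.1646] rpy [-1.7988e+02 -4.0000e-02  6.5920e+01]
```

{"op": "step_arm", "data": {
  "plan": [
    {"dx": 0, "dy": 0, "dz": 0.2, "rx": 0, "ry": 0, "rz": -0.015, "claw": 0},
    {"dx": 0, "dy": 0, "dz": 0.35, "rx": 0, "ry": 0, "rz": 0, "claw": 0},
    {"dx": 0, "dy": 0, "dz": 0.3, "rx": 0, "ry": 0, "rz": 0, "claw": 0},
    {"dx": 0, "dy": 0, "dz": 0.17, "rx": 0, "ry": 0, "rz": 0, "claw": 0},
    {"dx": 0, "dy": 0, "dz": 0.07, "rx": 0, "ry": 0, "rz": 0, "claw": 0.6},
    {"dx": 0, "dy": 0, "dz": 0, "rx": 0, "ry": 0, "rz": 0, "claw": 0.8},
    {"dx": 0, "dy": 0, "dz": 0, "rx": 0, "ry": 0, "rz": 0, "claw": 0.95},
    {"dx": 0, "dy": 0, "dz": 0, "rx": 0, "ry": 0, "rz": 0, "claw": 0.95},
    {"dx": 0, "dy": 0, "dz": 0, "rx": 0, "ry": 0, "rz": 0, "claw": 0.95},
    {"dx": 0, "dy": 0, "dz": 0, "rx": 0, "ry": 0, "rz": 0, "claw": 0.95}
  ],
  "grip_force": 55
}}

```text
time_s: 12.7
ee_pos: [0.4765, -0.3106, 0.0574]
eef_rot: [3.141, 0.0, 1.175]
force: [0.1, 0.4, 0.7]
grip_width: 0.0495
grip_force: 0.0
```

{"op": "step_arm", "data": {
  "plan": [
    {"dx": 0, "dy": 0, "dz": 0, "rx": 0, "ry": 0, "rz": 0, "claw": 0.95},
    {"dx": 0, "dy": 0, "dz": 0, "rx": 0, "ry": 0, "rz": 0, "claw": 0.95},
    {"dx": 0, "dy": 0, "dz": 0, "rx": 0, "ry": 0, "rz": 0, "claw": 0.95},
    {"dx": 0, "dy": 0, "dz": 0, "rx": 0, "ry": 0, "rz": 0, "claw": 0.95},
    {"dx": 0, "dy": 0, "dz": 0, "rx": 0, "ry": 0, "rz": 0, "claw": 0.95},
    {"dx": 0, "dy": 0, "dz": 0, "rx": 0, "ry": 0, "rz": 0, "claw": 0.95},
    {"dx": 0, "dy": 0, "dz": 0, "rx": 0, "ry": 0, "rz": 0, "claw": 0.95}
  ]
}}

```text
time_s: 13.4
ee_pos: [0.4763, -0.3105, 0.0569]
eef_rot: [-3.141, -0.0, 1.175]
force: [-0.3, 0.1, -0.9]
grip_width: 0.0151
grip_force: 55.0
```

{"op": "step_arm", "data": {
  "plan": [
    {"dx": 0, "dy": 0, "dz": -0.2, "rx": 0, "ry": 0, "rz": 0, "claw": 0.95},
    {"dx": 0, "dy": 0, "dz": -0.35, "rx": 0, "ry": 0, "rz": 0, "claw": 0.95},
    {"dx": 0, "dy": 0, "dz": -0.35, "rx": 0, "ry": 0, "rz": 0, "claw": 0.95},
    {"dx": 0.2, "dy": -0.06, "dz": 0, "rx": 0, "ry": 0, "rz": 0, "claw": 0.95},
    {"dx": 0.4, "dy": -0.12, "dz": 0, "rx": 0, "ry": 0, "rz": 0, "claw": 0.95},
    {"dx": 0.4, "dy": -0.12, "dz": 0, "rx": 0, "ry": 0, "rz": 0, "claw": 0.95},
    {"dx": 0.4, "dy": -0.12, "dz": 0, "rx": 0, "ry": 0, "rz": 0, "claw": 0.95},
    {"dx": 0.4, "dy": -0.12, "dz": 0, "rx": 0, "ry": 0, "rz": 0, "claw": 0.95},
    {"dx": 0.4, "dy": -0.12, "dz": 0, "rx": 0, "ry": 0, "rz": 0, "claw": 0.95},
    {"dx": 0.4, "dy": -0.12, "dz": 0, "rx": 0, "ry": 0, "rz": 0, "claw": 0.95}
  ]
}}

```text
time_s: 14.4
ee_pos: [0.5044, -0.0388, 0.147]
eef_rot: [3.142, 0.0, 1.175]
force: [0.2, -0.5, -0.5]
grip_width: 0.0154
grip_force: 55.0
```

{"op": "step_arm", "data": {
  "plan": [
    {"dx": 0.12, "dy": -0.02, "dz": 0, "rx": 0, "ry": 0, "rz": 0, "claw": 0.95},
    {"dx": 0, "dy": 0, "dz": 0, "rx": 0, "ry": 0, "rz": -0.088, "claw": 0.95},
    {"dx": 0, "dy": 0, "dz": 0, "rx": 0, "ry": 0, "rz": -0.088, "claw": 0.95},
    {"dx": 0, "dy": 0, "dz": 0, "rx": 0, "ry": 0, "rz": -0.088, "claw": 0.95},
    {"dx": 0, "dy": 0, "dz": 0, "rx": 0, "ry": 0, "rz": -0.088, "claw": 0.95},
    {"dx": 0, "dy": 0, "dz": 0, "rx": 0, "ry": 0, "rz": 0, "claw": 0.95}
  ]
}}

```text
time_s: 15.0
ee_pos: [0.5073, -0.0291, 0.1469]
eef_rot: [-3.141, 0.0, 1.73]
force: [0.6, 0.3, -1.2]
grip_width: 0.0154
grip_force: 55.0
```

```bash
cat > s.py <<'E'
import sys
from h import *
tag=sys.argv[1]
o,d,P=wrist('k'+tag); print(o['ee_pos'],np.degrees(o['eef_rot']),o['force'],o['time_s'])
R=Ro.from_euler('xyz',o['eef_rot']).as_matrix()
T=((P-o['ee_pos'])@R).reshape(-1,3); T=T[np.isfinite(T).all(1)]
def sl(n,z0,z1,rad=.04):
    S=T[(T[:,2]>z0)&(T[:,2]<z1)&(np.hypot(T[:,0],T[:,1])<rad)]
    if len(S)>5: print(n,len(S),'x',np.percentile(S[:,0],[1,50,99]).round(4),'y',np.percentile(S[:,1],[1,50,99]).round(4))
sl('bar',-.039,-.02); sl('stem',-.018,.006); sl('flange',.007,.017,.025); sl('spline',.0175,.035,.015); sl('nose',.035,.042,.012)
for n in('scene','top'):
    D=viewer.camera(n); C=(cloud(D)-o['ee_pos'])@R; T=C.reshape(-1,3); T=T[np.isfinite(T).all(1)]; print(n)
    sl('bar',-.039,-.02);sl('stem',-.018,.005);sl('flange',.006,.017,.025); sl('spline',.0175,.033,.015); sl('nose',.034,.042,.012)
    if n=='scene': save('sc'+tag,cv2.resize(D['img'][170:290,250:370],(600,600),interpolation=2))
W=P.reshape(-1,3); S=pts(P,[.5085,-.0242],.019,.074,.081); print('sleeve',len(S),cv2.minEnclosingCircle(S[:,:2].astype(np.float32)))
c=[.5085,-.0242]; X,Y,im=rectify(o,d,c,.077,.03,.0002); save('r'+tag,np.hstack([cv2.resize(im,(400,400)),cv2.resize(d['img'][60:340,140:420],(400,400))]))
E
python3 s.py 1
```

```text
[ 0.50733267 -0.02909876  0.14686067] [-1.79987496e+02  3.40801671e-03  9.91208387e+01] [ 0.64120124  0.3055544  -1.1710504 ] 15.0
bar 3902 x [-0.0301  0.0096  0.0371] y [-0.0182 -0.0009  0.0163]
flange 355 x [-0.0012  0.0059  0.0147] y [-0.017   0.0098  0.0161]
scene
bar 158 x [-0.0331 -0.0085  0.0363] y [-0.0206 -0.0065  0.0187]
stem 26 x [-0.006  -0.0017  0.0028] y [-0.0094 -0.0036  0.0053]
flange 66 x [-0.0142 -0.0016  0.0187] y [-0.017  -0.0028  0.0163]
spline 27 x [-0.0099 -0.0015  0.0065] y [-0.0126 -0.0036  0.0056]
top
sleeve 280 ((0.5087168216705322, -0.023238785564899445), 0.017027441412210464)
```

View pics/r1.png

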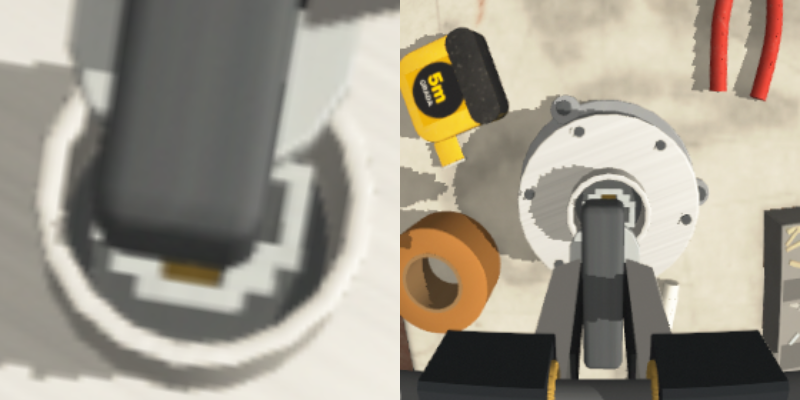

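The left view shows the bar over the collar: sleeve edge with flats at (290,200)–(210,300) and the plunger's gold at (190,270). The key is about 2 mm in x and 4 mm in y short of the sleeve axis. Correcting and lowering 20 mm.

{"op": "step_arm", "data": {
  "plan": [
    {"dx": 0.03, "dy": 0.02, "dz": 0.1, "rx": 0, "ry": 0, "rz": 0, "claw": 0.95},
    {"dx": 0, "dy": 0, "dz": 0.1, "rx": 0, "ry": 0, "rz": 0, "claw": 0.95},
    {"dx": 0, "dy": 0, "dz": 0, "rx": 0, "ry": 0, "rz": 0, "claw": 0.95}
  ]
}}

```text
time_s: 15.45
ee_pos: [0.508, -0.0252, 0.125]
eef_rot: [-3.139, -0.001, 1.727]
force: [-1.3, 0.6, -0.9]
grip_width: 0.0154
grip_force: 55.0
```

```bash
cat > f.py <<'E'
from h import *
E=[]
for i in range(6):
    o,d,P=wrist('f'); R=Ro.from_euler('xyz',o['eef_rot']).as_matrix()
    T=((P-o['ee_pos'])@R).reshape(-1,3); T=T[np.isfinite(T).all(1)]
    w=o['ee_pos']
    zm=w[2]-.077
    S=T[(abs(T[:,2]-zm)<.0025)&(np.hypot(T[:,0]-.002,T[:,1])<.021)]
    e=cv2.minEnclosingCircle(S[:,:2].astype(np.float32))
    C=T[(T[:,2]>zm+.0025)&(T[:,2]<zm+.006)]; r=np.hypot(C[:,0]-.002,C[:,1]); C=C[(r>.0205)&(r<.03)]
    B=T[(T[:,2]>-.038)&(T[:,2]<-.030)&(abs(T[:,1])<.0079)&(abs(T[:,0])<.045)]
    F=T[(T[:,2]>.0085)&(T[:,2]<.0155)&(np.hypot(T[:,0]-.002,T[:,1])<.025)]
    print(w.round(4),'sleeve',len(S),np.round(e[0],4),round(e[1],4),'ymid',np.percentile(S[:,1],[1,99]).mean().round(4),'xmax',np.percentile(S[:,0],99).round(4),'bar x',np.percentile(B[:,0],[.5,99.5]).round(4),'y',np.percentile(B[:,1],[1,99]).round(4),'fl',len(F),np.percentile(F[:,1],[1,99]).round(4),'xmax',F[:,0].max().round(4))
X,Y,im=rectify(o,d,[.5086,-.024],.077,.03,.0002); save('r2',np.hstack([cv2.resize(im,(400,400)),cv2.resize(d['img'][100:300,180:380],(400,400))]))
print(telemetry.get_obs()['force'])
E
python3 f.py
```

```text
[ 0.508  -0.0252  0.125 ] sleeve 126 [ 0.0051 -0.0016] 0.0187 ymid -0.001 xmax 0.0223 bar x [-0.031  0.037] y [-0.0078  0.0067] fl 169 [-0.0171  0.0162] xmax 0.0154
[ 0.5084 -0.0252  0.1259] sleeve 97 [ 0.0066 -0.0012] 0.018 ymid 0.0004 xmax 0.022 bar x [-0.0311  0.0371] y [-0.0078  0.0067] fl 165 [-0.0171  0.0161] xmax 0.0153
[ 0.5087 -0.0253  0.1265] sleeve 108 [ 0.008  -0.0008] 0.0174 ymid 0.0004 xmax 0.0225 bar x [-0.031  0.037] y [-0.0077  0.0067] fl 149 [-0.0171  0.0162] xmax 0.0154
[ 0.5089 -0.0254  0.1269] sleeve 97 [ 0.0079 -0.001 ] 0.0174 ymid -0.0007 xmax 0.0225 bar x [-0.0311  0.0371] y [-0.0078  0.0067] fl 164 [-0.017   0.0162] xmax 0.0155
[ 0.509  -0.0254  0.1271] sleeve 95 [0.0083 0.0004] 0.0165 ymid 0.0001 xmax 0.0224 bar x [-0.0312  0.0371] y [-0.0078  0.0067] fl 161 [-0.017   0.0162] xmax 0.0157
[ 0.509  -0.0254  0.1272] sleeve 98 [0.0082 0.0002] 0.0165 ymid 0.0001 xmax 0.0219 bar x [-0.0312  0.0371] y [-0.0078  0.0067] fl 152 [-0.017   0.0162] xmax 0.0156
[ 0.12834371  0.01464101 -1.45543445]
```

View pics/r2.png

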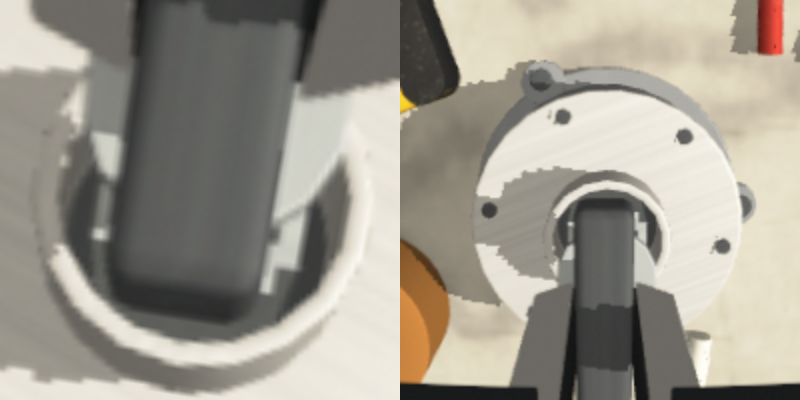

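The bar now covers the sleeve, with its left edge at x≈97 px and right at ≈300 px, so the key is centred within about 1 mm. The position readings needed time to settle after each move. Descending with force checks.

{"op": "step_arm", "data": {
  "plan": [
    {"dx": 0, "dy": 0, "dz": 0.06, "rx": 0, "ry": 0, "rz": 0, "claw": 0.95},
    {"dx": 0, "dy": 0, "dz": 0.06, "rx": 0, "ry": 0, "rz": 0, "claw": 0.95},
    {"dx": 0, "dy": 0, "dz": 0, "rx": 0, "ry": 0, "rz": 0, "claw": 0.95},
    {"dx": 0, "dy": 0, "dz": 0, "rx": 0, "ry": 0, "rz": 0, "claw": 0.95}
  ]
}}

```text
time_s: 16.15
ee_pos: [0.5088, -0.0254, 0.1147]
eef_rot: [-3.141, -0.0, 1.728]
force: [0.2, -0.3, -1.0]
grip_width: 0.0156
grip_force: 55.0
```

{"op": "step_arm", "data": {
  "plan": [
    {"dx": 0, "dy": 0, "dz": 0.02, "rx": 0, "ry": 0, "rz": 0, "claw": 0.95},
    {"dx": 0, "dy": 0, "dz": 0.02, "rx": 0, "ry": 0, "rz": 0, "claw": 0.95},
    {"dx": 0, "dy": 0, "dz": 0, "rx": 0, "ry": 0, "rz": 0, "claw": 0.95},
    {"dx": 0, "dy": 0, "dz": 0, "rx": 0, "ry": 0, "rz": 0, "claw": 0.95}
  ]
}}

```text
time_s: 16.55
ee_pos: [0.5089, -0.0254, 0.1109]
eef_rot: [-3.142, -0.0, 1.728]
force: [0.3, -0.3, -0.6]
grip_width: 0.0151
grip_force: 55.0
```

{"op": "step_arm", "data": {
  "plan": [
    {"dx": 0, "dy": 0, "dz": 0.02, "rx": 0, "ry": 0, "rz": 0, "claw": 0.95},
    {"dx": 0, "dy": 0, "dz": 0, "rx": 0, "ry": 0, "rz": 0, "claw": 0.95},
    {"dx": 0, "dy": 0, "dz": 0, "rx": 0, "ry": 0, "rz": 0, "claw": 0.95}
  ]
}}

```text
time_s: 16.85
ee_pos: [0.5088, -0.0254, 0.1089]
eef_rot: [-3.141, -0.0, 1.728]
force: [-0.1, 0.0, -1.4]
grip_width: 0.0154
grip_force: 55.0
```

{"op": "step_arm", "data": {
  "plan": [
    {"dx": 0, "dy": 0, "dz": 0.02, "rx": 0, "ry": 0, "rz": 0, "claw": 0.95},
    {"dx": 0, "dy": 0, "dz": 0.02, "rx": 0, "ry": 0, "rz": 0, "claw": 0.95},
    {"dx": 0, "dy": 0, "dz": 0, "rx": 0, "ry": 0, "rz": 0, "claw": 0.95},
    {"dx": 0, "dy": 0, "dz": 0, "rx": 0, "ry": 0, "rz": 0, "claw": 0.95}
  ]
}}

```text
time_s: 17.25
ee_pos: [0.5088, -0.0254, 0.1049]
eef_rot: [-3.141, -0.0, 1.728]
force: [-0.1, 0.6, -0.7]
grip_width: 0.0157
grip_force: 55.0
```

{"op": "step_arm", "data": {
  "plan": [
    {"dx": 0, "dy": 0, "dz": 0.02, "rx": 0, "ry": 0, "rz": 0, "claw": 0.95},
    {"dx": 0, "dy": 0, "dz": 0.02, "rx": 0, "ry": 0, "rz": 0, "claw": 0.95},
    {"dx": 0, "dy": 0, "dz": 0, "rx": 0, "ry": 0, "rz": 0, "claw": 0.95},
    {"dx": 0, "dy": 0, "dz": 0, "rx": 0, "ry": 0, "rz": 0, "claw": 0.95}
  ]
}}

```text
time_s: 17.65
ee_pos: [0.5089, -0.0254, 0.1009]
eef_rot: [-3.141, -0.0, 1.728]
force: [-0.0, -0.2, -1.0]
grip_width: 0.0154
grip_force: 55.0
```

The splines are 10 mm in with no force, so they mesh. On to the spring.

{"op": "step_arm", "data": {
  "plan": [
    {"dx": 0, "dy": 0, "dz": 0.02, "rx": 0, "ry": 0, "rz": 0, "claw": 0.95},
    {"dx": 0, "dy": 0, "dz": 0.02, "rx": 0, "ry": 0, "rz": 0, "claw": 0.95},
    {"dx": 0, "dy": 0, "dz": 0, "rx": 0, "ry": 0, "rz": 0, "claw": 0.95},
    {"dx": 0, "dy": 0, "dz": 0, "rx": 0, "ry": 0, "rz": 0, "claw": 0.95}
  ]
}}

```text
time_s: 18.05
ee_pos: [0.5091, -0.0254, 0.0972]
eef_rot: [3.141, 0.0, 1.728]
force: [-0.4, -0.2, 4.1]
grip_width: 0.0157
grip_force: 55.0
```

{"op": "step_arm", "data": {
  "plan": [
    {"dx": 0, "dy": 0, "dz": 0.02, "rx": 0, "ry": 0, "rz": 0, "claw": 0.95},
    {"dx": 0, "dy": 0, "dz": 0.02, "rx": 0, "ry": 0, "rz": 0, "claw": 0.95},
    {"dx": 0, "dy": 0, "dz": 0, "rx": 0, "ry": 0, "rz": 0, "claw": 0.95},
    {"dx": 0, "dy": 0, "dz": 0, "rx": 0, "ry": 0, "rz": 0, "claw": 0.95}
  ]
}}

```text
time_s: 18.45
ee_pos: [0.5091, -0.0254, 0.0932]
eef_rot: [3.141, 0.0, 1.728]
force: [-0.6, -0.2, 5.5]
grip_width: 0.0155
grip_force: 55.0
```

Spring engaged (about 6.5 N net). Now seeking the flange stop in 1 mm steps.

{"op": "step_arm", "data": {
  "plan": [
    {"dx": 0, "dy": 0, "dz": 0.01, "rx": 0, "ry": 0, "rz": 0, "claw": 0.95},
    {"dx": 0, "dy": 0, "dz": 0.01, "rx": 0, "ry": 0, "rz": 0, "claw": 0.95},
    {"dx": 0, "dy": 0, "dz": 0, "rx": 0, "ry": 0, "rz": 0, "claw": 0.95},
    {"dx": 0, "dy": 0, "dz": 0, "rx": 0, "ry": 0, "rz": 0, "claw": 0.95}
  ]
}}

```text
time_s: 18.85
ee_pos: [0.5093, -0.0255, 0.0917]
eef_rot: [3.14, 0.0, 1.728]
force: [-2.5, 0.8, 11.2]
grip_width: 0.0156
grip_force: 55.0
```

{"op": "step_arm", "data": {
  "plan": [
    {"dx": 0, "dy": 0, "dz": 0.01, "rx": 0, "ry": 0, "rz": 0, "claw": 0.95},
    {"dx": 0, "dy": 0, "dz": 0, "rx": 0, "ry": 0, "rz": 0, "claw": 0.95},
    {"dx": 0, "dy": 0, "dz": 0, "rx": 0, "ry": 0, "rz": 0, "claw": 0.95}
  ]
}}

```text
time_s: 19.15
ee_pos: [0.5096, -0.0254, 0.0914]
eef_rot: [3.139, 0.001, 1.728]
force: [-2.9, 1.2, 18.1]
grip_width: 0.0155
grip_force: 55.0
```

```bash
python3 - <<'E'
from h import *
for i in range(5): o,d,P=wrist('z')
o=telemetry.get_obs(); print(o['ee_pos'],o['force'],o['moment'],np.degrees(o['eef_rot']),o['grip_force'],o['time_s'])
c=[.509,-.0245]
Q=pts(P,c,.065,.045,.058); Q=Q[np.hypot(*(Q[:,:2]-c).T)>.03]; C=np.c_[Q[:,:2]-c,np.ones(len(Q))]; print('disc',len(Q),np.median(Q[:,2]),np.linalg.lstsq(C,Q[:,2],rcond=None)[0])
Q=pts(P,[.509,-.0],.02,.12,.135); print('bar top',len(Q),np.median(Q[:,2]))
D=viewer.camera('scene'); C=cloud(D); S=pts(C,[.508,-.024],.04,.11,.14); print('scene bar',len(S),np.percentile(S[:,2],[50,95]))
save('end',np.hstack([cv2.resize(D['img'][180:280,260:360],(400,400),interpolation=2),cv2.resize(d['img'][60:340,140:420],(400,400))]))
E
```

```text
[ 0.50962422 -0.02545141  0.09141671] [-4.13297218  0.53827249 18.83754775] [ 0.00329286  0.97483941 -0.01438831] [1.79869948e+02 3.72414023e-02 9.90122305e+01] 55.00210404396057 19.4
disc 10037 0.05218814029202413 [ 0.00122507 -0.00232213  0.05224439]
bar top 1937 0.12799428225503523
scene bar 187 [0.1263315  0.13722608]
```

View pics/end.png

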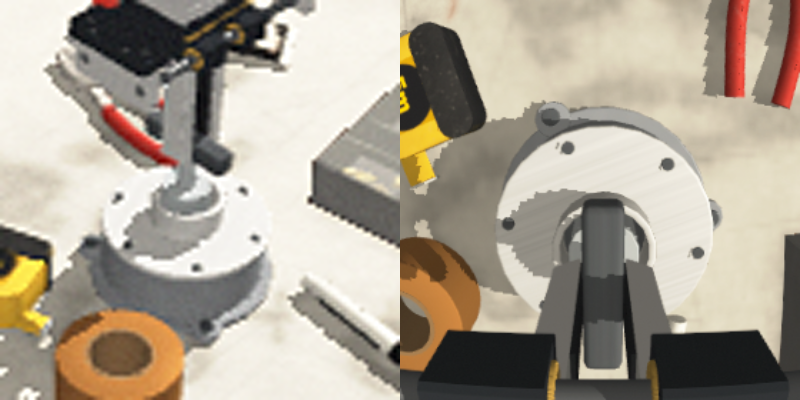

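The flange sits on the sleeve mouth, left view at (190,195). The cover is level on the housing, and the bar top reads 128 mm against 127 expected, with a steady 19 N push. Handing in.

```bash
python3 -c "
from h import *
print(hand_in())"
```

```text
the job is handed in; nothing more can be done
None
```

The cover is seated level on the housing, and the key is meshed, fully home and still gripped and pressed down with about 19 N; I handed the job in at about 19.5 s, and no verdict was returned.

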